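# Stand two model house fronts on their drying easels

### The arm

A 7-joint arm with a two-finger parallel gripper is mounted at the origin on the work surface. World frame = base frame: x ahead of the robot, y to its left, z up, the work surface at z = 0. Lengths are in m, angles in rad, forces in N, time in s.
With the tool pointing down it reaches from about 0.4 to 0.9 m from the base axis. Payload 5.5 kg.
Tool frame: the origin (TCP) lies midway between the tips of the shut fingers; the grasp point (between the pads) lies 19 mm behind it (manip.grip_depth is the distance from the TCP to the grasp point, in m); z points along the fingers, x is the direction in which the jaws open and shut, and the axes are right-handed (so a half turn about z gives the same grasp; the last joint's range is limited). The gripper opens to 92 mm and grips with 3 to 60 N. Pads are 19 mm wide; open, the fingers measure 130 mm over their backs; the gripper's body (75 mm by 190 mm) begins 47 mm behind the grasp point.
Start: joints at [1.578, 0.501, -0.427, 1.55, 0.221, 1.138, -0.21], TCP at [0.164, -0.629, 0.227] pointing down, gripper open.
Joint ranges: [-2.88, 2.88], [-0.31, 2.03], [-1.54, 1.56], [0.2, 2.42], [-1.41, 4.55], [0.19, 2.02], [-2.57, 2.57]. Speed limits (rad/s): [2.57, 2.57, 3.14, 3.14, 3.14, 3.14, 3.14].

### API

Orientations are given as a unit quaternion [x, y, z, w].
In Python, from bench import manip, effector, viewer gives the robot as it stands. Calls block until the motion is done:
- manip.move_pose(position, orientation): joint-space move of the TCP to a pose.
- manip.servo_line(position, ori=None, vel=0.15): straight line of the TCP; ori=None keeps the orientation; vel is the mean speed in m/s.
- manip.movej(angles): joint-space move.
- effector.open_jaws() and effector.close(f_grip=None): open the fingers fully, or close them until they stop; f_grip is the grip in N (None keeps the last).
- manip.sleep(seconds).
- manip.solve_ik(position, orientation): joint angles nearest the present ones, or None.
- viewer.get_image(name): name is "side" or "top"; returns the picture (400x640x3 uint8, red, green, blue); there is no depth.
- viewer.get_calibration(name): a dict with "vfov" (degrees; the focal length in pixels is half the picture's height over the tangent of half this angle, whatever the lens; pixels are square), "cx", "cy" (the principal point, pixels), "eye" and "attitude" of the camera in the world. Camera axes: x right, y down, z forward; pixel columns grow to the right and rows downward; lengths in m; the calibration is good to about 2 mm. A picture is of the moment at which its call begins. get_calibration takes no time and is no camera call.
A pose or a line that the arm cannot do raises manip.PlanningError and nothing moves.
- manip.hand_in(): hands the job in, once; it reports no verdict.
Readings, each from a call of its own:
- manip.current_clock(): time.
- manip.current_q(): joint angles.
- manip.current_joint_velocities(): joint speeds.
- manip.current_tau(): joint torques, N m.
- manip.current_tool_pos(): TCP position.
- manip.current_tcp_rot(): TCP orientation.
- manip.current_force(): force on the tool from outside, world axes, zero at the start.
- manip.current_wrist_torque(): the same for the moment, N m.
- manip.current_finger_gap(): finger opening in m.
Only numpy, scipy, OpenCV 4.12 (cv2) and the standard library are available. Lean on these libraries where they do the work, as an engineer would, in place of code of your own. Each camera call takes 0.05 s, during which the arm holds its last target. There are 200 camera calls.

### The job

Take the red and the blue house front out of the rack and stand each on the easel with the ledge of its own colour: upright, centred, painted side out, its bottom edge down on the ledge behind the lip and its back flat against the slope. The ledges are clamped at unknown heights, so feel for them: set each front down gently, without dropping it, letting it slide or forcing its sprung ledge down to the stop. Leave the green front in the rack and everything else where it is.

Things in the scene. Friction and masses are not known exactly. Their poses are not given: they have to be found in the camera images.
- red_front_centre (a point): Centre of the red house front: a rigid model-building wall, red with white-framed windows and a dark door on its front, bare wood behind. 130 mm wide (y), 130 high (z, up), 12 thick (x), 0.14 to 0.28 kg. x points out of the painted side. Its bottom edge is 65 mm below this point. Starts upright in a rack slot, leaning up to 0.1 rad.
- red_front_face (a point): Middle of the painted face of the red front, 6 mm along x from its centre.
- easel_red_back: Sloped back of the small wooden easel with the red ledge. z points up the slope (60 deg from level), x straight out of the sloping face, y along the ledge; origin on the face, on its middle line, 50 mm above the table. The face is two uprights 22 mm wide, z = -43 to +140 mm, with an open gap 70 mm wide between them, free for a finger behind the work; a low cross bar at z -7 to +7 mm.
- easel_red: Base board of that easel, 150 x 150 x 12 mm, fixed; origin under its centre. Its red sprung ledge, 116 mm wide, is square to the sloping face; its upturned lip stands 8 mm high, 26 mm out from the face. The ledge's top was clamped by hand anywhere from z = 0 to +60 mm on the face: not measured, different on each easel, to be felt or seen. It gives a little on springs.
- easel_red_ledge (a joint): How far the red sprung ledge is pressed down along the slope from where it was clamped, m: 0 free, stop at 0.008; 2.5 N per mm. It says nothing of the clamped height.
- blue_front_centre (a point): Centre of the blue house front: a rigid model-building wall, blue with white-framed windows and a dark door on its front, bare wood behind. 130 mm wide (y), 130 high (z, up), 12 thick (x), 0.14 to 0.28 kg. x points out of the painted side. Its bottom edge is 65 mm below this point. Starts upright in a rack slot, leaning up to 0.1 rad.
- blue_front_face (a point): Middle of the painted face of the blue front, 6 mm along x from its centre.
- easel_blue_back: Sloped back of the small wooden easel with the blue ledge. z points up the slope (60 deg from level), x straight out of the sloping face, y along the ledge; origin on the face, on its middle line, 50 mm above the table. The face is two uprights 22 mm wide, z = -43 to +140 mm, with an open gap 70 mm wide between them, free for a finger behind the work; a low cross bar at z -7 to +7 mm.
- easel_blue: Base board of that easel, 150 x 150 x 12 mm, fixed; origin under its centre. Its blue sprung ledge, 116 mm wide, is square to the sloping face; its upturned lip stands 8 mm high, 26 mm out from the face. The ledge's top was clamped by hand anywhere from z = 0 to +60 mm on the face: not measured, different on each easel, to be felt or seen. It gives a little on springs.
- easel_blue_ledge (a joint): How far the blue sprung ledge is pressed down along the slope from where it was clamped, m: 0 free, stop at 0.008; 2.5 N per mm. It says nothing of the clamped height.
- rack: Slotted wooden rack fixed to the table, 215 (x) x 120 (y) x 42 mm high, origin under its centre. Three slots along y at x = -75, 0, +75 mm, 15 mm wide, floor 12 mm above the table, 30 mm deep; one house front stands in each, which in which varies, painted sides towards the rack's +x.
- green_front_centre (a point): Centre of the green house front (same size as the others), still drying in the rack: stays there.
- paint_jar: Amber paint jar with yellow cap, 48 mm across, 60 mm high; origin under its centre. Bystander.
- white_jar: White paint jar, 48 mm across, 60 mm high; origin under its centre. Bystander.
- tape_roll: Roll of yellow tape lying flat, 96 mm across, 25 mm high; origin under its centre. Bystander.
- boxcar: Brown model boxcar, 150 mm long (y), 36 mm wide, 52 mm high; origin under its centre. Bystander.
- mug: White mug, 76 mm across, 90 mm high; origin under its centre. Bystander.
- screwdriver: Screwdriver lying on the table, about 200 mm; bystander.

How it is judged:
At the end, for the whole second after the job is handed in: Each front rests released and still on the easel of its colour: back flat on the slope (0.08 rad; centre 2 to 12 mm off the face), square (0.10 rad), upright, painted side out, centred within 20 mm, its centre 56 to 135 mm up the slope from the origin of the easel back (x of red_front_centre in the frame of easel_red_back between 0.002 and 0.012 m and y of red_front_centre in the frame of easel_red_back between -0.02 and 0.02 m and z of red_front_centre in the frame of easel_red_back between 0.056 and 0.135 m and x of red_front_face in the frame of easel_red_back above 0.008 m and angle between the x axis of red_front_centre and the x axis of easel_red_back, either way round below 0.08 rad and angle between the z axis of red_front_centre and the z axis of easel_red_back, either way round below 0.1 rad and angle between each of red_front_centre, blue_front_centre's own z axis and vertical below 1.2 rad and linear speed of each of red_front, blue_front below 0.02 m/s and angular speed of each of red_front, blue_front below 0.1 rad/s and x of blue_front_centre in the frame of easel_blue_back between 0.002 and 0.012 m and y of blue_front_centre in the frame of easel_blue_back between -0.02 and 0.02 m and z of blue_front_centre in the frame of easel_blue_back between 0.056 and 0.135 m and x of blue_front_face in the frame of easel_blue_back above 0.008 m and angle between the x axis of blue_front_centre and the x axis of easel_blue_back, either way round below 0.08 rad and angle between the z axis of blue_front_centre and the z axis of easel_blue_back, either way round below 0.1 rad); the robot touches nothing.
It fails at once if a front dropped or left to slide: faster than 0.30 m/s while touching its easel ((linear speed of red_front above 0.3 m/s and contact force between red_front and easel_red_back above 0.5 N) or (linear speed of blue_front above 0.3 m/s and contact force between blue_front and easel_blue_back above 0.5 N)).
It fails at once if a sprung ledge forced down to its stop (more than 7.2 mm, about 18 N) (value of joint any of easel_red_ledge, easel_blue_ledge above 0.0072 m).
It fails at once if the green front disturbed (moved over 20 mm) (distance of green_front_centre from where it was at the start of the episode above 0.02 m).
It fails at once if a bystander pushed more than 30 mm (distance of any of paint_jar, white_jar, tape_roll, boxcar, mug, screwdriver from where it was at the start of the episode above 0.03 m).
It also fails if it takes over 72 s, if anything falls off the work surface, if the arm or the gripper's body presses on something with over 40 N, if the wrist force passes 120 N, or if a joint passes its speed limit or range.

## Working session

There is one attempt and no reset: what is moved stays moved. The work goes in short steps, each a Python script; the robot and the scene stay as the last script left them, time stands still between calls to the robot, and variables do not carry over. Pictures are saved under pics/ and viewed, about 8 in all and at most 12, crops included, and the job is handed in when it is done.

```bash
ls; mkdir -p pics; python3 - <<'E'
from bench import manip, effector, viewer
import cv2
for n in ("side","top"):
    im=viewer.get_image(n); cv2.imwrite(f"pics/{n}0.png",im[:,:,::-1]); print(n,viewer.get_calibration(n))
print(manip.current_clock(),manip.current_tool_pos(),manip.current_tcp_rot(),manip.current_finger_gap(),manip.grip_depth)
E
```

```text
pics
side {'vfov': 52.43784494558857, 'cx': 314.9947349568684, 'cy': 199.07052887189872, 'eye': array([ 0.28382958, -0.67062549,  0.93993688]), 'attitude': array([ 0.91602678, -0.17547009,  0.06708633, -0.35440742])}
top {'vfov': 42.53572940735236, 'cx': 314.25507164150974, 'cy': 201.90073726299494, 'eye': array([0.39870185, 0.03912198, 1.46501653]), 'attitude': array([-0.70136536,  0.70957364, -0.04270086,  0.05261669])}
0.1 [ 0.16428581 -0.62824261  0.2257792 ] [ 7.91563861e-01 -6.11085821e-01 -6.82612293e-04 -5.54164040e-04] 0.09158979235512242 0.0188
```

View pics/top0.png

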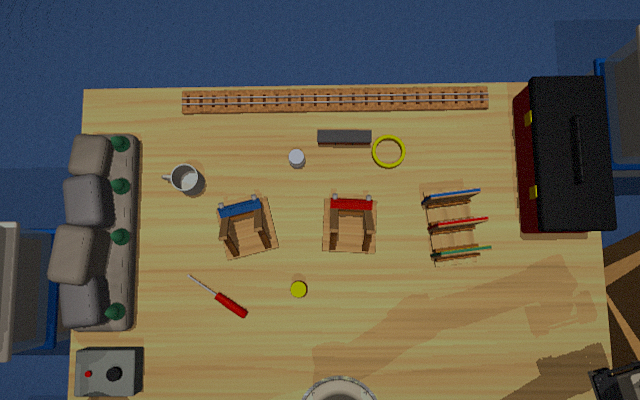

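View pics/side0.png

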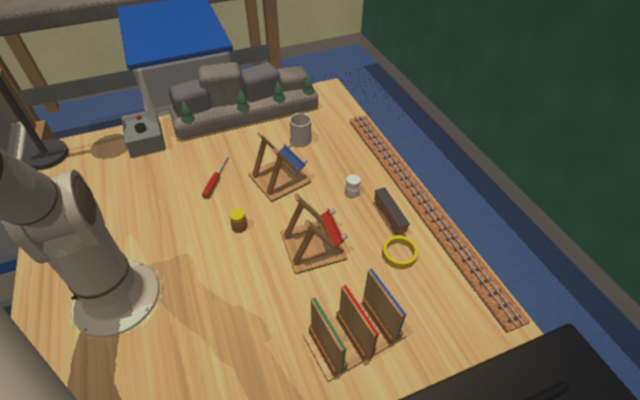

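The top view shows the rack at about (455,225), with blue, red and green fronts from far to near. The red easel is at about (350,222) and the blue one at about (247,227), both facing +x. The side view agrees. Next I'll take enlarged crops with tick marks to pick corners.

```bash
cat > crop.py <<'E'
import cv2, numpy as np
def tile(im,x0,y0,w,h,s):
    t=cv2.resize(im[y0:y0+h,x0:x0+w],None,fx=s,fy=s,interpolation=cv2.INTER_CUBIC)
    t=cv2.convertScaleAbs(t,alpha=1.3,beta=10)
    for x in range(-(-x0//10)*10,x0+w,10):
        X=int((x-x0+.5)*s); cv2.line(t,(X,0),(X,8),(255,255,255),1); cv2.putText(t,str(x),(X-10,18),0,.33,(255,255,255),1)
    for y in range(-(-y0//10)*10,y0+h,10):
        Y=int((y-y0+.5)*s); cv2.line(t,(0,Y),(8,Y),(255,255,255),1); cv2.putText(t,str(y),(10,Y+4),0,.33,(255,255,255),1)
    return t
E
python3 - <<'E'
import cv2,numpy as np
from crop import tile
t=cv2.imread('pics/top0.png'); s=cv2.imread('pics/side0.png')
a=np.vstack([np.hstack([tile(t,315,185,70,74,4),tile(s,278,192,75,74,4)]) if 0 else np.hstack([tile(t,313,185,75,74,4),tile(s,278,198,75,74,4)]),
 np.hstack([tile(t,210,188,75,74,4),tile(s,245,130,75,74,4)])])
cv2.imwrite('pics/easels.png',a)
b=np.hstack([tile(t,415,180,85,92,4.4),tile(s,300,265,92,92,4.4)]) if 0 else np.hstack([tile(t,415,180,80,110,4.7),tile(s,302,267,110,115,4.5)][:1])
A=tile(t,415,180,85,92,4.4); B=tile(s,300,268,112,112,3.7)
H=max(A.shape[0],B.shape[0]); f=lambda q: cv2.copyMakeBorder(q,0,H-q.shape[0],0,0,cv2.BORDER_CONSTANT)
cv2.imwrite('pics/rack.png',np.hstack([f(A),f(B)])); print(a.shape,A.shape,B.shape)
E
```

```text
(592, 600, 3) (405, 374, 3) (414, 414, 3)
```

View pics/easels.png

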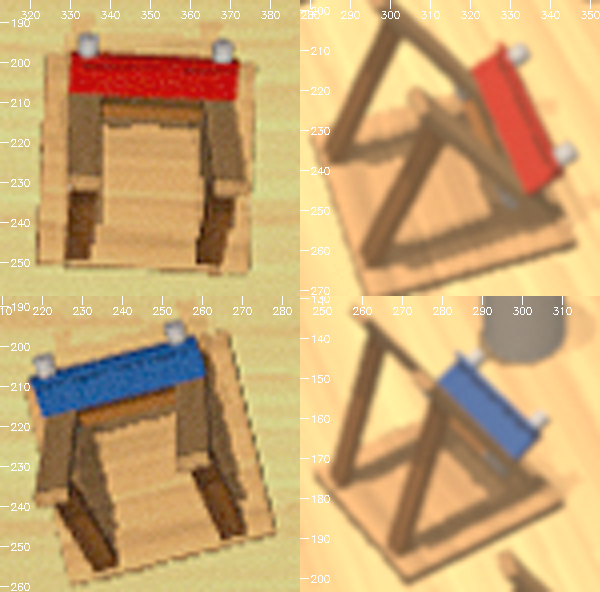

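View pics/rack.png

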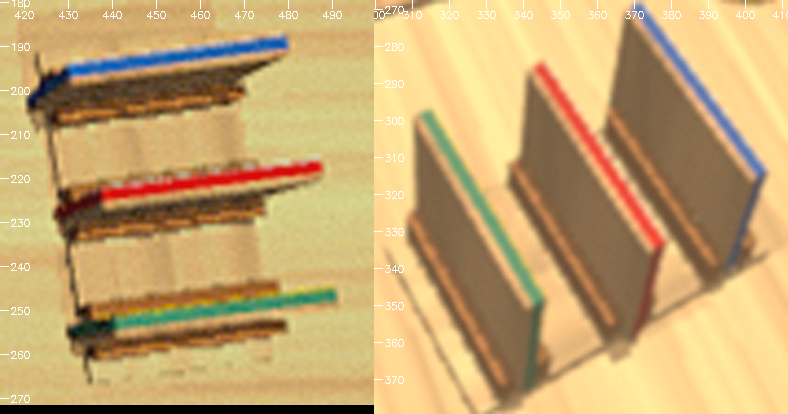

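The easel crop shows both ledges about 10 px deep in the top view: red with its face edge at (330,208) to (372,210), blue at (220,218) to (261,207). The rack crop gives painted top edges at blue (430,194)-(480,188), red (438,222)-(488,216) and green (440,252)-(491,245). Now I'll fit the models to these points.

```bash
cat > fit.py <<'E'
import numpy as np, json
from scipy.optimize import least_squares
from scipy.spatial.transform import Rotation as R
from bench import viewer
C={}
for n in("side","top"):
    c=viewer.get_calibration(n); C[n]=(200/np.tan(np.radians(c['vfov']/2)),c['cx'],c['cy'],c['eye'],R.from_quat(c['attitude']))
def proj(n,p):
    f,cx,cy,e,r=C[n]; q=r.inv().apply(np.asarray(p)-e); return np.array([cx+f*q[0]/q[2],cy+f*q[1]/q[2]])
Rz=lambda a:R.from_euler('z',a)
# rack: params x,y?,yaw, per panel (dy,lean)
slot={'green':-.075,'red':0,'blue':.075}
P=[('blue','top',(6,65,65),(430,194.3)),('blue','top',(6,-65,65),(479.7,187.7)),('blue','side',(6,-65,65),(405.4,313.4)),('blue','side',(0,-65,-65),(395.2,341)),
('red','top',(6,65,65),(437.7,222)),('red','top',(6,-65,65),(487.7,216.3)),('red','side',(6,-65,65),(377.9,332.4)),('red','side',(6,65,65),(345.7,284.3)),('red','side',(0,-65,-65),(370.6,358.9)),
('green','top',(6,65,65),(440.2,251.8)),('green','top',(6,-65,65),(490.9,245)),('green','side',(6,-65,65),(345.4,348.6)),('green','side',(6,65,65),(314.4,296.7)),('green','side',(0,-65,-65),(340.6,373.5))]
names=['green','red','blue']
def panel(v,c):
    i=names.index(c); rot=Rz(v[2])*R.from_euler('y',v[6+i])
    bot=np.array([v[0],v[1],0])+Rz(v[2]).apply([slot[c],v[3+i],.012])
    return bot+rot.apply([0,0,.065]),rot
def res(v):
    o=[]
    for c,n,l,px in P:
        p,rot=panel(v,c); o+=list(proj(n,p+rot.apply(np.array(l)/1000))-px)
    return np.r_[o, np.array(v[3:6])/.004, np.array(v[6:])/.1]
r1=least_squares(res,[.4,-.33,.0]+[0]*6,loss='soft_l1')
# easels
E={'red':[('top','b',(75,75),(324.5,198.3)),('top','b',(-75,75),(322,250)),('top','b',(-75,-75),(374.5,252.8)),('top','b',(75,-75),(376.3,200)),
('top','f',(0,57,140),(329.75,229)),('top','f',(0,35,140),(337.25,229)),('top','f',(0,-35,140),(365.75,230)),('top','f',(0,-57,140),(373.5,230)),
('top','l',(0,58),(330,207.75)),('top','l',(0,-58),(372.5,210)),('side','l',(0,58),(320,215.75)),('side','l',(0,-58),(334.5,246.2)),('side','l',(1,58),(328.75,208.25)),('side','l',(1,-58),(343,238.75)),
('side','b',(-75,75),(280.75,232)),('side','b',(75,-75),(346.75,258.25))],
'blue':[('top','b',(75,-75),(266.5,197.25)),('top','b',(-75,-75),(278.75,246.75)),('top','b',(-75,75),(227.5,259.75)),
('top','f',(0,57,140),(218.75,236)),('top','f',(0,35,140),(227,235.3)),('top','f',(0,-35,140),(254,227.75)),('top','f',(0,-57,140),(261,226)),
('top','l',(0,58),(220,218)),('top','l',(0,-58),(261,207.5)),('side','l',(0,58),(279.5,151)),('side','l',(0,-58),(298.75,170.5)),('side','l',(1,58),(285,143.5)),('side','l',(1,-58),(304.5,163.75)),
('side','b',(-75,75),(248.25,174.25)),('side','b',(-75,-75),(271.5,201.25)),('side','b',(75,-75),(310,181.25))]}
S=R.from_matrix(np.array([[np.sin(np.pi/3),0,-.5],[0,1,0],[.5,0,np.sin(np.pi/3)]]))
def back(v,c):
    i=4*('red','blue').index(c); rz=Rz(v[i+2]); return np.array([v[i],v[i+1],0])+rz.apply([v[8],0,.05]), rz*S
def rese(v,full=False):
    o=[]
    for c in E:
        i=4*('red','blue').index(c); o0,rot=back(v,c); h=v[i+3]
        for n,k,l,px in E[c]:
            if k=='b': p=np.array([v[i],v[i+1],0])+Rz(v[i+2]).apply([l[0]/1e3,l[1]/1e3,.012])
            elif k=='f': p=o0+rot.apply(np.array(l)/1e3)
            else: p=o0+rot.apply([0 if l[0]==0 else .029,l[1]/1e3,h+(.008 if l[0] else 0)])
            o.append(proj(n,p)-px)
    return np.array(o) if full else np.ravel(o)
r2=least_squares(rese,[.4,0,0,.03,.38,.26,.25,.03,.04],loss='soft_l1')
if __name__=="__main__":
    np.set_printoptions(precision=3,suppress=True)
    print(r1.x); print(res(r1.x)[:28].reshape(-1,2).round(1).tolist()); 
    for c in names: print(c,panel(r1.x,c)[0])
    print(r2.x); print(rese(r2.x,True).round(1).tolist())
    for c in E: print(c,back(r2.x,c)[0])
    out={'rackyaw':r1.x[2]}
    for i,c in enumerate(names): out['p_'+c]=panel(r1.x,c)[0].tolist(); out['lean_'+c]=r1.x[6+i]
    for i,c in enumerate(E): out['b_'+c]=back(r2.x,c)[0].tolist(); out['yaw_'+c]=r2.x[4*i+2]; out['h_'+c]=r2.x[4*i+3]
    json.dump(out,open('est.json','w'),indent=1)
E
python3 fit.py
```

```text
[ 0.521 -0.32   0.115  0.    -0.004  0.003 -0.007 -0.002  0.001]
[[-0.3, 0.2], [-0.3, 0.5], [1.1, 0.7], [0.0, -0.1], [-0.6, 0.8], [-0.6, 0.2], [0.9, 0.9], [0.1, -0.4], [-0.4, -0.0], [-0.1, 0.5], [-0.4, 0.9], [0.6, 0.1], [0.7, 0.1], [0.2, -0.3]]
green [ 0.446 -0.329  0.077]
red [ 0.522 -0.324  0.077]
blue [ 0.596 -0.308  0.077]
[ 0.527 -0.04  -0.061  0.007  0.523  0.25   0.237  0.012  0.046]
[[-0.4, -0.1], [-0.4, 0.9], [0.4, 0.7], [0.4, 0.7], [-0.1, -0.7], [1.1, -0.3], [0.4, 0.1], [1.4, 0.5], [-0.2, 0.1], [-0.7, -0.2], [1.0, -1.2], [0.5, 0.0], [-0.6, -0.4], [-0.2, 0.7], [-0.4, -2.1], [0.9, -0.7], [0.2, -1.0], [0.3, 0.5], [-0.1, 0.6], [-0.5, 1.4], [-0.2, -0.0], [-0.3, 0.7], [1.2, 0.3], [0.9, -0.3], [0.8, -0.2], [0.1, -0.3], [0.5, 0.2], [-0.4, -0.2], [0.2, -0.8], [-0.3, -1.7], [0.2, -1.0], [1.6, -1.0]]
red [ 0.573 -0.043  0.05 ]
blue [0.568 0.261 0.05 ]
```

```bash
cat > h.py <<'E'
import numpy as np, json
from scipy.spatial.transform import Rotation as R
from bench import manip, effector, viewer
np.set_printoptions(precision=4,suppress=True)
e=json.load(open('est.json'))
FL=1      # +1: tool x along panel x, -1: opposite
ZT=.025   # TCP height on the panel above its centre
S=R.from_matrix([[np.sin(np.pi/3),0,-.5],[0,1,0],[.5,0,np.sin(np.pi/3)]])
def tool(rot,fl=None): # panel rot -> tool quat
    f=fl or FL
    return (rot*R.from_matrix(np.diag([f,-f,-1.]))).as_quat()
def rackpose(c,dx=0,up=0,fl=None):
    rz=R.from_euler('z',e['rackyaw']); p=np.array(e['p_'+c])
    return p+rz.apply([dx,0,ZT+up]), tool(rz,fl)
def easel(c): return np.array(e['b_'+c]), R.from_euler('z',e['yaw_'+c])*S
def easelpose(c,x,z,y=0,fl=None): # TCP for panel centre at (x,y,z) in back frame
    o,rot=easel(c); return o+rot.apply([x,y,z+ZT]), tool(rot,fl)
def F(c,n=4):
    f=[]
    for _ in range(n): f.append(manip.current_force()); manip.sleep(.02)
    return easel(c)[1].inv().apply(np.mean(f,0))
E
python3 - <<'E'
from h import *
for fl in (1,-1):
  for c in('blue','red'):
    for n,(p,q) in {'rackup':rackpose(c,.004,.25,fl),'rack':rackpose(c,.004,0,fl),'hi':easelpose(c,.05,.2,0,fl),'top':easelpose(c,.014,.16,0,fl),'seat':easelpose(c,.006,.07,0,fl)}.items():
      j=manip.solve_ik(p,q); print(fl,c,n,p,j)
E
```

```text
1 blue rackup [ 0.5995 -0.3079  0.352 ] [ 1.0304  0.6006 -0.9789  1.308   0.4903  1.4805  0.2099]
1 blue rack [ 0.5995 -0.3079  0.102 ] [ 0.9338  0.7688 -0.7542  1.5712  0.5852  1.0391  0.1303]
1 blue hi [0.5012 0.2444 0.2699] [ 0.4937  0.0304 -1.1156  2.1606  0.4423  0.5159 -0.7148]
1 blue top [0.4903 0.2418 0.2172] [ 0.5522  0.1985 -1.2647  2.2394  0.9001  0.5139 -1.1526]
1 blue seat [0.5273 0.2507 0.1353] [ 0.3236  0.4953 -1.083   2.2295  1.4401  0.6101 -1.588 ]
1 red rackup [ 0.5256 -0.3238  0.352 ] [ 1.1733  0.4679 -0.9514  1.4641  0.3816  1.4048  0.3249]
1 red rack [ 0.5256 -0.3238  0.102 ] [ 1.0538  0.681  -0.7599  1.7254  0.5563  0.9636  0.1915]
1 red hi [ 0.5041 -0.0387  0.2699] [ 1.0324 -0.1769 -0.9164  2.2736 -0.3418  0.4708  0.291 ]
1 red top [ 0.4929 -0.038   0.2172] [ 1.5553 -0.2289 -1.386   2.3533 -0.7266  0.3831  0.673 ]
1 red seat [ 0.5309 -0.0403  0.1353] [ 0.8055  0.2818 -0.8689  2.3569  1.3162  0.2449 -1.2899]
-1 blue rackup [ 0.5995 -0.3079  0.352 ] [-0.2911  0.7782  1.3551  1.3598 -0.7556  1.5731 -2.0479]
-1 blue rack [ 0.5995 -0.3079  0.102 ] [-0.2457  0.9631  1.1265  1.6164 -0.9287  1.1826 -1.9283]
-1 blue hi [0.5012 0.2444 0.2699] [ 0.4937  0.0304 -1.1156  2.1606  0.4423  0.5159  2.4268]
-1 blue top [0.4903 0.2418 0.2172] [ 0.5522  0.1985 -1.2647  2.2394  0.9001  0.5139  1.989 ]
-1 blue seat [0.5273 0.2507 0.1353] [ 0.4571  0.662  -1.2978  2.227   1.5309  0.8021  1.5416]
-1 red rackup [ 0.5256 -0.3238  0.352 ] [-0.3306  0.6534  1.3596  1.5155 -0.6391  1.4873 -1.9887]
-1 red rack [ 0.5256 -0.3238  0.102 ] [-0.1215  0.7402  0.9047  1.7676 -0.6899  0.9847 -1.9662]
-1 red hi [ 0.5041 -0.0387  0.2699] [ 1.382  -0.2935 -1.166   2.2694 -0.6522  0.5409 -2.5521]
-1 red top [ 0.4929 -0.038   0.2172] [ 1.6062 -0.2857 -1.4026  2.3531 -0.8545  0.4269 -2.3494]
-1 red seat [ 0.5309 -0.0403  0.1353] [ 1.1333  0.5021 -1.2933  2.3506  1.4872  0.5048  1.7702]
```

```bash
cat > kin.py <<'E'
import numpy as np
from scipy.spatial.transform import Rotation as R
def fk(v,q):  # v: 7x(w3,p3) + home (rotvec3,p3); q: Nx7
    N=len(q); p=np.tile(v[45:48],(N,1)); r=R.from_rotvec(np.tile(v[42:45],(N,1)))
    for i in range(6,-1,-1):
        w=v[6*i:6*i+3]; w=w/np.linalg.norm(w); o=v[6*i+3:6*i+6]
        g=R.from_rotvec(q[:,i:i+1]*w); p=g.apply(p-o)+o; r=g*r
    return p,r
E
cat > kfit.py <<'E'
import numpy as np, time, os
from scipy.spatial.transform import Rotation as R
from scipy.optimize import least_squares
from kin import fk
if not os.path.exists('ik.npz'):
    from bench import manip
    rng=np.random.default_rng(0); Q=[manip.current_q()];P=[manip.current_tool_pos()];O=[manip.current_tcp_rot()]; t=time.time()
    while len(Q)<140 and time.time()-t<60:
        a=rng.uniform(-2,1.5); r=rng.uniform(.4,.8); p=np.array([r*np.cos(a),r*np.sin(a),rng.uniform(.1,.5)])
        o=(R.from_euler('z',rng.uniform(-3,3))*R.from_rotvec(rng.uniform(-.7,.7,3))*R.from_euler('x',np.pi)).as_quat()
        j=manip.solve_ik(p,o)
        if j is not None: Q.append(j);P.append(p);O.append(o)
    print(len(Q),time.time()-t); np.savez('ik.npz',Q=Q,P=P,O=O)
d=np.load('ik.npz'); Q,P,O=d['Q'],d['P'],R.from_quat(d['O'])
print('q range',Q.min(0),Q.max(0))
def res(v,n=60):
    p,r=fk(v,Q[:n]); return np.r_[((p-P[:n])).ravel(), (r.as_matrix()-O[:n].as_matrix()).ravel()*.3]
best=None; rng=np.random.default_rng(1); t=time.time()
while time.time()-t<300:
    v=[]
    zs=[.0,.27,.4,.56,.5,.3,.2]
    psi=rng.uniform(-np.pi,np.pi); h=np.array([-np.sin(psi),np.cos(psi),0]); f=np.array([np.cos(psi),np.sin(psi),0])
    for i in range(7):
        w=(np.array([0,0,1.]) if i%2==0 else h)*rng.choice([-1,1])
        v+=list(w+rng.normal(0,.1,3))+list(f*(.1*i if i>3 else 0)+[0,0,zs[i]])
    v=np.r_[v,R.random(random_state=int(rng.integers(1e9))).as_rotvec(),f*.3+[0,0,.2]]
    s=least_squares(res,v,max_nfev=60,kwargs={'n':40})
    if best is None or s.cost<best.cost:
        best=s; print(round(time.time()-t),s.cost)
        if s.cost<1e-4: break
s=least_squares(res,best.x,kwargs={'n':60}); p,r=fk(s.x,Q)
print('max err',np.abs(p-P).max(),(r.inv()*O).magnitude().max()); np.save('kin.npy',s.x)
E
time python3 kfit.py
```

```text
140 8.11371922492981
q range [-2.14892185 -0.25487198 -1.48009291  0.47202564 -1.05488548  0.20893518
 -2.57001938] [2.69431469 1.34524322 1.53097249 2.40390008 2.30623678 2.0139941
 2.56061314]
4 0.5041017060597611
8 0.08467494735372316
11 3.1622310637356983e-19
max err 2.0751472762370327e-10 1.3697651645423303e-10
real	0m20.761s
user	0m45.183s
sys	0m0.157s
```

```bash
cat >> h.py <<'E'
from kin import fk
from scipy.optimize import least_squares
KV=np.load('kin.npy')
LO=np.array([-2.88,-.31,-1.54,.2,-1.41,.19,-2.57]); HI=np.array([2.88,2.03,1.56,2.42,4.55,2.02,2.57])
MID=(LO+HI)/2; HW=(HI-LO)/2
def ik(p,q,seed,wc=.003,wm=.01):
    rot=R.from_quat(q); seed=np.clip(seed,LO+.021,HI-.021)
    def f(j,wc,wm):
        pp,rr=fk(KV,j[None]); u=np.abs(j-MID)/HW
        return np.r_[(pp[0]-p)*10,(rr[0].as_matrix()-rot.as_matrix()).ravel()*3,(j-seed)*wc,np.maximum(u-.85,0)*wm]
    s=least_squares(f,seed,bounds=(LO+.02,HI-.02),args=(wc,wm))
    s=least_squares(f,s.x,bounds=(LO+.02,HI-.02),args=(1e-7,0),xtol=1e-12,ftol=1e-12)
    pp,rr=fk(KV,s.x[None]); err=np.linalg.norm(pp[0]-p)+(rr[0]*rot.inv()).magnitude()*.1
    return s.x if err<3e-4 else None
def margin(j): return np.min(np.minimum(j-LO,HI-j))
E
cat > plan.py <<'E'
from h import *
rng=np.random.default_rng(0); out={}
for c in('blue','red'):
  for fl in(1,-1):
    sols=[]
    for k in range(60):
        j=ik(*easelpose(c,.008,.075,0,fl),rng.uniform(LO,HI),wc=.0003)
        if j is None or any(np.abs(j-s[1]).max()<.15 for s in sols): continue
        # trace up & down the slope, then to rack
        tr=[];s=j;ok=True
        for z in(.1,.125,.15,.175,.2,.225):
            s2=ik(*easelpose(c,.014,z,0,fl),s)
            if s2 is None: ok=False;break
            tr.append(s2);s=s2
        n=len(tr)
        r=ik(*rackpose(c,.004,.22,fl),s,wc=.001); g=None if r is None else ik(*rackpose(c,.004,0,fl),r,wc=.001)
        if len(tr)<4 or g is None: continue
        mstep=max(np.abs(np.diff([j]+tr,axis=0)).max(1))
        sols.append((min(map(margin,[j]+tr)),j,n,mstep,np.abs(r-s).max(),np.abs(g-r).max(),s,r,g))
    sols.sort(key=lambda a:-a[0])
    for a in sols[:5]: print(c,fl,'mar %.3f n %d step %.2f toRack %.2f rk %.2f'%(a[0],*a[2:6]),a[1])
E
time python3 plan.py
```

```text
blue 1 mar 0.176 n 6 step 0.23 toRack 0.89 rk 0.38 [ 0.0637  0.3442 -0.7507  2.2343  1.28    0.428  -1.5046]
blue 1 mar 0.171 n 6 step 0.38 toRack 0.88 rk 0.38 [ 0.2015  0.3981 -0.9181  2.2309  1.3444  0.5025 -1.5386]
blue 1 mar 0.155 n 6 step 0.47 toRack 0.88 rk 0.38 [ 0.3368  0.4851 -1.0974  2.2279  1.4164  0.6103 -1.5672]
blue 1 mar 0.130 n 6 step 0.16 toRack 1.08 rk 0.40 [-0.2299  0.2825 -0.414   2.2428  1.1463  0.3204 -1.4151]
blue 1 mar 0.126 n 6 step 0.50 toRack 0.88 rk 0.38 [ 0.4683  0.6535 -1.3118  2.2254  1.5126  0.8029 -1.5856]
red 1 mar 0.032 n 6 step 0.96 toRack 0.83 rk 0.42 [ 0.984   0.336  -1.0761  2.3514  1.3424  0.3268 -1.2891]
red 1 mar 0.031 n 6 step 1.06 toRack 0.83 rk 0.42 [ 1.1511  0.4895 -1.3108  2.3486  1.4534  0.5005 -1.3423]
red 1 mar 0.020 n 6 step 1.05 toRack 0.84 rk 0.43 [-0.8628  0.262   0.972   2.4    -1.3034  0.21    1.2163]
real	4m4.888s
user	4m2.347s
sys	0m0.212s
```

```bash
cat > plan2.py <<'E'
from h import *
seeds={'red':[[.984,.336,-1.0761,2.3514,1.3424,.3268,-1.2891],[1.1511,.4895,-1.3108,2.3486,1.4534,.5005,-1.3423],[.8,.28,-.87,2.35,1.31,.25,-1.29]],
'blue':[[.0637,.3442,-.7507,2.2343,1.28,.428,-1.5046],[.2015,.3981,-.9181,2.2309,1.3444,.5025,-1.5386]]}
for c in seeds:
  for s0 in seeds[c]:
    j0=ik(*easelpose(c,.008,.072),s0)
    if j0 is None: print('none');continue
    def trace(pts,s):
        o=[s]
        for p,q in pts:
            s=ik(p,q,o[-1])
            if s is None: print('  fail at',len(o)); break
            o.append(s)
        return np.array(o)
    app=[easelpose(c,.012,z) for z in(.08,.09,.1)]+[easelpose(c,x,.1+.2*(x-.012)) for x in np.arange(.022,.13,.01)]
    A=trace(app,j0)
    p,q=easelpose(c,.008,.072); X=trace([(p+[0,0,d],q) for d in np.arange(.01,.1,.01)],j0)
    print(c,'APP mar %.3f'%min(map(margin,A)),np.abs(np.diff(A,axis=0)).max(1).round(2),A[-1]); print('  EXIT mar %.3f'%min(map(margin,X)),np.abs(np.diff(X,axis=0)).max(1).round(2),X[-1])
    r=ik(*rackpose(c,.004,.22),A[-1],wc=.001); g=ik(*rackpose(c,.004,0),r,wc=.001); print('  rack',r,g, np.abs(r-A[-1]).max().round(2))
E
time python3 plan2.py
```

```text
red APP mar 0.069 [0.08 0.07 0.07 0.04 0.03 0.03 0.04 0.03 0.03 0.03 0.03 0.02 0.02 0.02] [ 1.1536  0.3672 -1.3129  2.1063  0.8647  0.5456 -0.7755]
  EXIT mar 0.070 [0.08 0.08 0.07 0.06 0.1  0.12 0.14 0.16 0.21] [ 1.4013  0.0964 -1.4131  2.2666  0.3483  0.3533 -0.3428]
  rack [ 1.3354  0.6674 -1.308   1.5043  0.645   1.4623  0.1279] [ 1.2592  0.874  -1.1292  1.719   0.8688  1.1385 -0.0221] 0.92
red APP mar 0.070 [0.06 0.08 0.09 0.06 0.05 0.05 0.04 0.04 0.03 0.03 0.03 0.02 0.02 0.02] [ 1.1536  0.3672 -1.3129  2.1063  0.8648  0.5457 -0.7755]
  EXIT mar 0.073 [0.07 0.08 0.09 0.1  0.11 0.13 0.14 0.17 0.22] [ 1.4054  0.0986 -1.4183  2.2666  0.3549  0.3541 -0.3488]
  rack [ 1.3354  0.6674 -1.308   1.5043  0.645   1.4623  0.1279] [ 1.2592  0.874  -1.1292  1.719   0.8688  1.1385 -0.0222] 0.92
red APP mar 0.069 [0.09 0.07 0.07 0.04 0.03 0.03 0.03 0.03 0.03 0.03 0.03 0.02 0.02 0.02] [ 1.1536  0.3671 -1.3128  2.1063  0.8646  0.5456 -0.7754]
  EXIT mar 0.069 [0.09 0.08 0.07 0.07 0.08 0.11 0.13 0.16 0.21] [ 1.3984  0.095  -1.4096  2.2666  0.3439  0.3527 -0.3388]
  rack [ 1.3354  0.6674 -1.308   1
[... 233 characters left out ...]
 -1.0048]
  EXIT mar 0.187 [0.06 0.06 0.06 0.06 0.06 0.05 0.05 0.05 0.05] [ 0.3056  0.1961 -0.9789  2.1562  0.794   0.504  -1.0231]
  rack [ 1.0403  0.6224 -0.9841  1.3536  0.5125  1.4302  0.1911] [ 0.9962  0.8144 -0.8655  1.5689  0.6784  1.0813  0.07  ] 1.2
blue APP mar 0.187 [0.05 0.05 0.05 0.04 0.04 0.04 0.03 0.03 0.03 0.03 0.03 0.03 0.02 0.02] [ 0.3632  0.4029 -1.0911  1.9912  0.978   0.6586 -1.0799]
  EXIT mar 0.191 [0.05 0.05 0.05 0.05 0.05 0.05 0.05 0.05 0.05] [ 0.4578  0.2579 -1.1665  2.1535  0.9072  0.5601 -1.1112]
  rack [ 1.1137  0.703  -1.1626  1.3511  0.6379  1.4865  0.1108] [ 1.0771  0.8965 -1.0276  1.5661  0.8182  1.1584 -0.0149] 1.19
real	0m22.614s
user	0m22.794s
sys	0m0.178s
```

```bash
cat >> h.py <<'E'
def path_check(a,b,lbl=''):
    q=np.array([a+(b-a)*t for t in np.linspace(0,1,9)]); p,r=fk(KV,q); m=[]
    for i in range(9): # panel bottom corners
        m.append(min((p[i]+r[i].apply([0,s*.065,.065+ZT]))[2] for s in(-1,1)))
    print(lbl,'tcp',p[::2].round(2).tolist(),'bottom z',np.round(m,3))
def chain(pts,s):
    o=[]
    for p,q in pts:
        s=ik(p,q,s); assert s is not None; o.append(s)
    return o
E
python3 - <<'E'
from h import *
c='blue'; print(manip.current_clock())
S0=np.array([.0637,.3442,-.7507,2.2343,1.28,.428,-1.5046])
h=e['h_'+c]; z0=h+.065+.025
seat=ik(*easelpose(c,.012,z0),S0)
app=chain([easelpose(c,x,z0+.2*(x-.012)) for x in np.arange(.032,.13,.02)],seat)
r=ik(*rackpose(c,.004,.22),app[-1],wc=.001)
json.dump([list(r)]+[list(a) for a in app[::-1]]+[list(seat)],open('path_blue.json','w'))
path_check(r,app[-1],'transit')
manip.movej(r); f0=manip.current_force()
manip.servo_line(rackpose(c,.004,0)[0],vel=.2)
print(manip.current_q(),manip.current_force()-f0,manip.current_clock())
effector.close(f_grip=25); print('gap',manip.current_finger_gap(),manip.current_force()-f0)
manip.servo_line(rackpose(c,.004,.22)[0],vel=.15)
print('gap',manip.current_finger_gap(),manip.current_force()-f0,manip.current_q()-r,manip.current_clock())
import cv2
from crop import tile
a=tile(viewer.get_image('side')[:,:,::-1],270,160,140,140,4); b=tile(viewer.get_image('top')[:,:,::-1],400,150,60,140,4)
cv2.imwrite('pics/g1.png',np.hstack([a,b]))
E
```

```text
0.1
transit tcp [[0.6, -0.31, 0.32], [0.66, -0.18, 0.3], [0.68, -0.03, 0.28], [0.66, 0.12, 0.26], [0.59, 0.27, 0.23]] bottom z [0.232 0.214 0.2   0.188 0.179 0.172 0.166 0.161 0.156]
[ 0.997   0.8137 -0.8681  1.5676  0.6793  1.0821  0.0694] [ 0.3036 -1.0329  0.6263] 3.3333
gap 0.01158189764881607 [-2.3414  0.2235  1.5192]
gap 0.011470782493389791 [-0.0712 -0.6618 -1.3386] [-0.0001  0.0009  0.0007  0.0012 -0.     -0.0003  0.    ] 6.1667
```

View pics/g1.png

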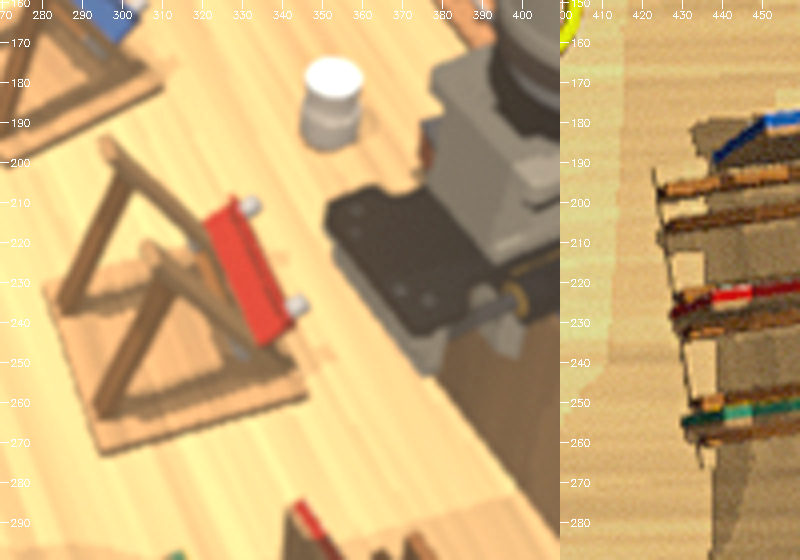

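The blue front is held (gap 11.5 mm) and clear of the rack. The red and green tops haven't moved. Next I'll go to the blue easel and feel for the ledge.

```bash
cat >> h.py <<'E'
def local(c): # panel centre (if grip is as modelled) in back frame
    o,rot=easel(c); p=np.array(manip.current_tool_pos()); return rot.inv().apply(p-o)-[0,0,ZT]
def feel(c,d,thr,step,maxd,f0,vel=.03):
    """step along unit d of the back frame until opposing force change exceeds thr"""
    d=np.array(d,float); rot=easel(c)[1]; n=0; p=np.array(manip.current_tool_pos()); hist=[]
    while n<maxd:
        n+=step; manip.servo_line(p+rot.apply(d*n),vel=vel); df=F(c)-f0; hist.append(round(float(-df@d),2))
        if -df@d>thr: print('contact',n,df,'local',local(c),hist[-6:]); return n,df
    print('NO contact',hist[-8:],local(c)); return None,df
E
python3 - <<'E'
from h import *
c='blue'; P=[np.array(x) for x in json.load(open('path_blue.json'))]
manip.movej(P[1]); 
for q in P[3::2]: manip.movej(q)
print(local(c),manip.current_clock()); manip.sleep(.2)
f=[]
for _ in range(10): f.append(easel(c)[1].inv().apply(manip.current_force())); manip.sleep(.02)
print('mean',np.mean(f,0),'std',np.std(f,0))
f0=np.mean(f,0)
n,df=feel(c,[0,0,-1],1.8,.002,.02,f0)
print(manip.current_clock())
E
```

```text
[ 0.0313 -0.0005  0.1059] 8.9167
mean [-0.997   0.1474 -1.7967] std [0.6873 0.4759 0.4056]
NO contact [0.24, 0.03, -0.09, -0.04, 0.49, -0.35, -0.07, -0.01] [0.0331 0.     0.0862]
12.45
```

My slicing skipped the last waypoint, so it descended outside the lip (x=33 mm) without touching anything. I'll go back up, move in, and feel again.

```bash
python3 - <<'E'
from h import *
c='blue'; p=lambda x,z: easelpose(c,x,z)[0]
manip.servo_line(p(.0325,.106),vel=.1); manip.servo_line(p(.013,.103),vel=.08)
manip.sleep(.1); f0=F(c,10); print('f0',f0,local(c))
n,df=feel(c,[0,0,-1],1.8,.002,.034,f0)
print(manip.current_clock())
E
```

```text
f0 [-0.959   0.2053 -1.6732] [0.0136 0.0001 0.103 ]
contact 0.02800000000000001 [-0.4216 -0.2829  3.2546] local [0.0137 0.0001 0.0751] [-0.08, 0.05, -0.08, -0.19, -0.37, 3.25]
17.9
```

Contact at ledge height of about 11.4 mm, against 12 mm from vision. Next I lift 3 mm, feel for the face, lower again and release.

```bash
python3 - <<'E'
from h import *
c='blue'; o,rot=easel(c)
P=lambda: np.array(manip.current_tool_pos())
manip.servo_line(P()+rot.apply([0,0,.003]),vel=.05); manip.sleep(.05); f0=F(c,10); print('f0',f0)
n,df=feel(c,[-1,0,0],1.8,.001,.016,f0)
if n:
    n2,df2=feel(c,[0,0,-1],2.0,.001,.008,f0)
    print(F(c,10)-f0)
print(manip.current_clock())
import cv2
from crop import tile
a=tile(viewer.get_image('side')[:,:,::-1],240,100,100,110,4); b=tile(viewer.get_image('top')[:,:,::-1],205,180,90,90,4)
b=cv2.copyMakeBorder(b,0,80,0,0,cv2.BORDER_CONSTANT); cv2.imwrite('pics/g2.png',np.hstack([a,b]))
E
```

```text
f0 [-0.8251 -0.162  -1.6583]
contact 0.008 [ 3.3488 -0.2471 -1.8519] local [0.0065 0.0001 0.0781] [0.28, -0.02, -0.27, 0.25, 0.2, 3.35]
contact 0.003 [ 1.4981 -0.5341  2.6918] local [0.0066 0.0001 0.0751] [-1.17, 0.07, 2.69]
[ 2.1016 -0.2523  2.468 ]
22.0167
```

View pics/g2.png

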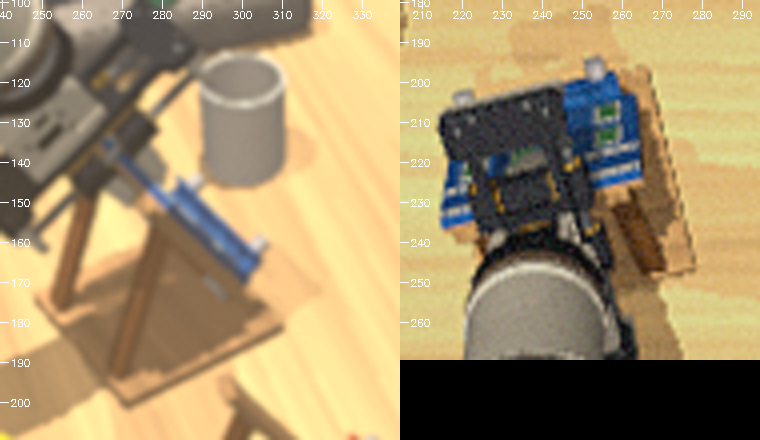

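The blue front is square on its ledge with its back at 6.6 mm, where 6 mm is flush. Both contact forces are around 2 N. I'll release it, retreat, and go for red.

```bash
python3 - <<'E'
from h import *
c='blue'; rot=easel(c)[1]
P=lambda: np.array(manip.current_tool_pos())
effector.open_jaws(); manip.sleep(.1)
manip.servo_line(P()+rot.apply([.014,0,.055]),vel=.12)
manip.servo_line(P()+[0,0,.12],vel=.25)
print(local(c),manip.current_q(),manip.current_clock())
import cv2
from crop import tile
s=viewer.get_image('side')[:,:,::-1]; t=viewer.get_image('top')[:,:,::-1]
a=tile(s,240,100,100,110,4); b=tile(t,205,180,90,90,4)
b=cv2.copyMakeBorder(b,0,80,0,0,cv2.BORDER_CONSTANT); cv2.imwrite('pics/g3.png',np.hstack([a,b]))
# plan red
c='red'; S0=np.array([.984,.336,-1.0761,2.3514,1.3424,.3268,-1.2891])
z0=e['h_red']+.065+.022
seat=ik(*easelpose(c,.013,z0),S0)
app=chain([easelpose(c,x,z0+.2*(x-.013)) for x in np.arange(.033,.12,.02)],seat)
r=ik(*rackpose(c,.004,.22),app[-1],wc=.001)
json.dump([list(r)]+[list(a) for a in app[::-1]]+[list(seat)],open('path_red.json','w'))
path_check(r,app[-1],'transit'); path_check(manip.current_q(),r,'return')
E
```

```text
[ 0.0793 -0.0012  0.2331] [ 0.5008 -0.0433 -1.0693  2.0874  0.2346  0.5927 -0.5041] 24.8917
transit tcp [[0.53, -0.32, 0.32], [0.57, -0.27, 0.3], [0.6, -0.21, 0.27], [0.61, -0.13, 0.25], [0.6, -0.04, 0.23]] bottom z [0.232 0.215 0.201 0.19  0.18  0.171 0.164 0.157 0.149]
return tcp [[0.51, 0.25, 0.31], [0.56, 0.14, 0.31], [0.59, -0.0, 0.32], [0.58, -0.16, 0.32], [0.53, -0.32, 0.32]] bottom z [0.234 0.228 0.225 0.225 0.226 0.228 0.23  0.232 0.232]
```

View pics/g3.png

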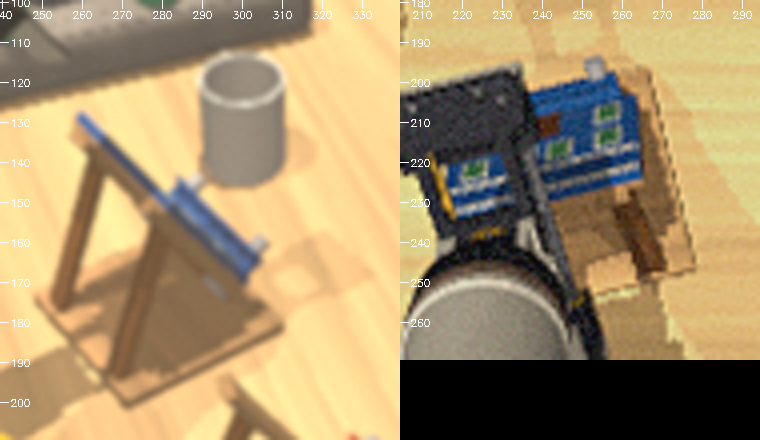

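The blue front rests flat on its easel: in the side view its line lies along the uprights from (281,130) to (300,168). Now the red one.

```bash
python3 - <<'E'
from h import *
c='red'; P=[np.array(x) for x in json.load(open('path_red.json'))]
manip.movej(P[0]); f0=manip.current_force()
manip.servo_line(rackpose(c,.004,0)[0],vel=.2)
effector.close(f_grip=25); print('gap',manip.current_finger_gap(),manip.current_force()-f0)
manip.servo_line(rackpose(c,.004,.22)[0],vel=.15)
print('gap',manip.current_finger_gap(),manip.current_force()-f0,manip.current_q()-P[0],manip.current_clock())
manip.movej(P[1]); manip.movej(P[3]); manip.movej(P[-1]); manip.sleep(.2); f0=F(c,10); print('at',local(c),'f0',f0,manip.current_clock())
n,df=feel(c,[0,0,-1],1.8,.002,.03,f0)
if n and df[2]<8:
    rot=easel(c)[1]
    manip.servo_line(np.array(manip.current_tool_pos())+rot.apply([0,0,.003]),vel=.05); manip.sleep(.05); f0=F(c,10)
    n,df=feel(c,[-1,0,0],1.8,.001,.016,f0)
    if n: feel(c,[0,0,-1],2.0,.001,.008,f0); print(F(c,10)-f0)
print(manip.current_clock())
import cv2
from crop import tile
s=viewer.get_image('side')[:,:,::-1]; t=viewer.get_image('top')[:,:,::-1]
a=tile(s,270,175,100,110,4); b=tile(t,305,170,90,110,4); cv2.imwrite('pics/g4.png',np.hstack([a,b]))
E
```

```text
gap 0.012031686815471013 [-1.868  -0.9077  0.6835]
gap 0.012125524258709889 [ 0.1892 -0.8481 -3.7422] [-0.0005  0.0002  0.0019  0.0011 -0.0008 -0.0007  0.0006] 31.1083
at [ 0.0141 -0.      0.0944] f0 [-1.3872  0.005  -2.0782] 33.2667
contact 0.024000000000000007 [-0.1672 -0.5093  3.4103] local [0.0141 0.     0.0704] [-0.43, 0.3, -0.06, -0.17, -0.71, 3.41]
contact 0.009000000000000001 [ 2.8032  0.2432 -1.9239] local [ 0.006  -0.      0.0734] [0.21, -0.1, -0.0, -0.1, -0.09, 2.8]
contact 0.003 [ 1.3267 -0.529   2.6321] local [ 0.006  -0.      0.0704] [-1.31, 0.89, 2.63]
[ 1.1613 -0.9283  3.2714]
41.5
```

View pics/g4.png

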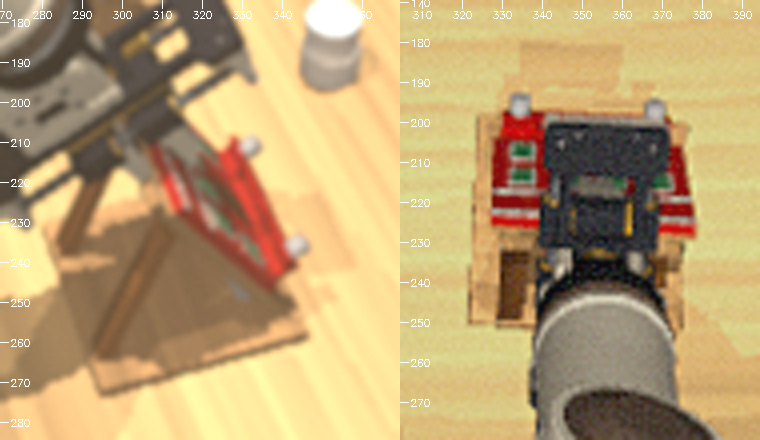

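Red is seated: face contact at x=6.0 mm and ledge at about 6.5 mm, roughly as vision gave. I'll release it, retreat and check both.

```bash
python3 - <<'E'
from h import *
P=[np.array(x) for x in json.load(open('path_red.json'))]
effector.open_jaws(); manip.sleep(.1)
p=np.array(manip.current_tool_pos())
manip.servo_line(p+[0,0,.065],vel=.12)
try: manip.servo_line(p+[0.02,0,.16],vel=.25)
except manip.PlanningError as x: print('plan',x)
print(manip.current_tool_pos(),manip.current_clock())
manip.movej(P[0]); manip.sleep(.3); print(manip.current_clock())
import cv2
from crop import tile
s=viewer.get_image('side')[:,:,::-1]; t=viewer.get_image('top')[:,:,::-1]
cv2.imwrite('pics/full_s.png',s); cv2.imwrite('pics/full_t.png',t)
a=tile(s,240,110,110,170,3.4); b=tile(t,205,170,185,100,2.3); b=cv2.copyMakeBorder(b,0,a.shape[0]-b.shape[0],0,0,cv2.BORDER_CONSTANT)
cv2.imwrite('pics/g5.png',np.hstack([a,b])); print(np.hstack([a,b]).shape)
E
```

```text
[ 0.5506 -0.0403  0.2954] 46.1917
47.5917
(578, 799, 3)
```

View pics/g5.png

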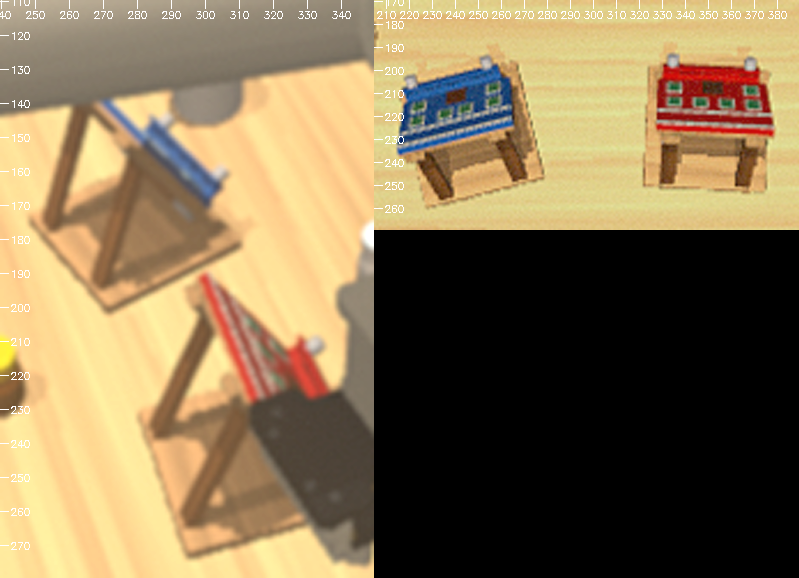

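Both fronts lie flat on their slopes, painted side out. One numeric check before handing in: predicted against seen top corners, and whether anything else moved.

```bash
python3 - <<'E'
from h import *
from fit import proj
import cv2
for c,z,obs in(('red',.0707,[(327.1,224.7),(378.4,228.6)]),('blue',.0756,[(215.4,236.5),(264,224.7)])):
    o,rot=easel(c)
    for s,ob in zip((.065,-.065),obs): print(c,proj('top',o+rot.apply([.012,s,z+.065])).round(1),ob)
t0=cv2.imread('pics/top0.png'); t1=cv2.imread('pics/full_t.png')
d=cv2.absdiff(t0,t1).max(2)
for n,(x,y) in dict(paint=(299,289),white=(297,158),tape=(388,152),boxcar=(344,137),mug=(186,179),screw=(230,303)).items():
    print(n,d[y-12:y+12,x-15:x+15].mean().round(1))
for t in(t0,t1):
    h=cv2.cvtColor(t,cv2.COLOR_BGR2HSV)[240:262,435:500]; m=(h[...,0]>70)&(h[...,0]<90)&(h[...,1]>100); ys,xs=np.nonzero(m); print('green',len(xs),xs.mean()+435,ys.mean()+240)
E
```

```text
red [326.7 223.1] (327.1, 224.7)
red [378.3 225.6] (378.4, 228.6)
blue [213.8 234.1] (215.4, 236.5)
blue [264.  221.4] (264, 224.7)
paint 8.0
white 7.9
tape 8.1
boxcar 7.5
mug 7.5
screw 8.7
green 82 463.0121951219512 250.29268292682926
green 85 463.90588235294115 250.1764705882353
```

```bash
python3 -c "
from bench import manip
print(manip.current_clock(),manip.current_tool_pos(),manip.current_force()); print(manip.hand_in())"
```

```text
47.6917 [ 0.52565918 -0.32334515  0.32260095] [-0.8598637   0.4038791   0.50939856]
the job is handed in; nothing more can be done
None
```

Both fronts are standing on the easels of their own colour, and I handed the job in at 47.7 s of the 72 s. The hand-in gives no verdict, so what follows is from my own checks.

**How it went:** I located the rack and easels from the two cameras and picked up each front by its top edge. On each easel I felt for the ledge first, then the sloping face, then lowered the front again to about 2.5–3.3 N on the ledge before letting go. By touch, the ledges are clamped at about 11 mm (blue) and 6.5 mm (red); the pictures had given 12 and 7 mm. Contact forces during feeling never read above about 3.4 N, which is far from the ledge stops.

**Last checks:**
- **Fronts on the easels:** before release, the centres were 6.6 mm (blue) and 6.0 mm (red) off the face. Afterwards the pictures show both flat and painted side out. Sideways, the seen top corners match the predicted ones to within about 2 mm.
- **Up-and-down mismatch:** the seen top corners were 1.5 to 3.5 pixels lower in the picture than predicted. I put this down to having marked the back edge of the top rather than the painted edge, but did not confirm it.
- **Green front:** it shifted by less than 1 pixel (about 3 mm).
- **Bystanders:** the before-and-after pictures show only small, uniform differences around them, so none appears to have moved.
- **Robot:** it ended open and clear above the rack.

**One slip:** on the first try at the blue ledge I skipped a waypoint and lowered the front just outside the lip. It touched nothing, so I went back up, moved in and repeated it.

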